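Unlatch a board test fixture and hold its gate open

TASK

The gate of the board test fixture has lost its stay and drops shut when let go. Turn the wing of its quarter-turn latch counter-clockwise until it lies in line with the slot in the gate's front rail, then raise the gate to 60 degrees from closed and finish still holding it there steadily with the gripper, so that a colleague can reach the board. Do not let the gate drop, leave the board in its nest and leave the other things on the bench where they are.

Things in the scene. Friction and masses are not known exactly. Their poses are not given: they have to be found in the camera images.
- fixture: the test fixture (bed of nails), fixed to the bench, a grey steel box 270 mm (x) x 260 mm (y) with a black probe deck 75 mm above the bench, a hinged aluminium gate over it, and thin bow grips on its left and right sides. Origin: centre of its underside on the bench. Its -x side is the front, towards the robot (turned up to 0.25 rad); the gate hinges at the back (+x).
- gate (a joint): opening angle of the gate in rad: 0 closed (level, resting on two stops), grows as its front edge rises, end stop at 1.40; 60 degrees is 1.047. It falls shut from any angle (0.5 to 0.7 kg, about 0.7 N m about the hinge, near-frictionless hinge). The latch wing blocks it unless in line with the slot.
- gate_hinge (a point): point on the hinge axis, midway across the gate; fixed to the gate and turning with it: its y is the hinge axis (parallel to the fixture's y), its -x points along the gate to the front rail, its z out of the gate's upper face. It lies at (120, 0, 110) mm in the fixture's frame. The frame's mid-plane passes through it.
- gate_handle (a point): middle of the gate's bow handle: a round steel bar 10 mm thick, 100 mm long, parallel to the hinge, on two legs; it can turn between fingers that hold it. 36 mm from the bar's centre to the cross bar below. In the gate's frame at (-135, 0, 41) mm from gate_hinge. Gate: frame of aluminium bars 10 mm thick, 230 mm wide, front edge 232 mm from the hinge, clear 5 mm plate underneath.
- gate_slot (a point): centre of the slot in the gate's front rail, at the rail's upper face, 210 mm from the hinge axis. The rail is 44 mm wide (x), its slot 24 mm (x) by 56 mm (y), long side parallel to the hinge axis. With the gate closed the rail's upper face is 115 mm above the bench.
- latch (a joint): turn of the latch in rad: 0 is its end stop, the wing in line with the slot (parallel to the hinge axis), free to pass through it; about 1.0 to 1.45 at the start, the wing lying across the slot and over the rail; it grows clockwise seen from above, so it is opened by turning counter-clockwise. It stays where it is left (friction 0.06 N m).
- latch_grip (a point): on the latch's upright axis, 14 mm above the wing's underside. The wing is a black upright bar 44 mm long, 10 mm thick and 22 mm tall (underside 1.5 mm above the closed rail's upper face, top 138.5 mm above the bench), on a steel stem fixed to the fixture that comes up through the slot. Its length lies along this point's y. It does not move with the gate.
- board: the green circuit board under test, 100 x 140 x 3 mm, lying loose in the nest under the gate, its underside 87 mm above the bench; origin at the centre of its underside.
- meter: bystander: dark grey hand multimeter lying flat, 165 x 80 x 47 mm, origin under its centre
- tin: bystander: round metal flux tin 68 mm wide, 28 mm tall, origin under its centre
- solder: bystander: reel of solder standing on end, 58 mm wide, 40 mm tall, origin under its centre
- tip_cleaner: bystander: white pot 84 mm wide with brass shavings, 50 mm tall, origin under its centre
- spare_board: bystander: small green circuit board lying flat, 65 x 85 mm, origin under its centre
- driver: bystander: screwdriver 170 mm long lying beside the fixture, origin under its middle
- cutters: bystander: side cutters 120 mm long lying flat, origin under the pivot

How it is judged:
By the outcome, as a careful person would: the job done as asked, in the order asked, and still so for the second after the job is handed in, while the arm keeps its last pose, push and grip.
It also fails if it takes over 56 s, if anything falls off the work surface, if the arm or the gripper's body presses on something with over 40 N, if the wrist force passes 120 N, or if a joint passes its speed limit or range.

ROBOT

A 6-joint arm with a two-finger parallel gripper is mounted at the origin on the work surface. World frame = base frame: x ahead of the robot, y to its left, z up, the work surface at z = 0. Lengths are in mm, angles in rad, forces in N, time in s.
With the tool pointing down it reaches from about 300 to 775 mm from the base axis. Payload 14.6 kg.
Tool frame: the origin (TCP) lies midway between the tips of the shut fingers; the grasp point (between the pads) lies 19 mm behind it; z points along the fingers, y is the direction in which the jaws open and shut (so a half turn about z gives the same grasp; the last joint's range is limited). The gripper opens to 94 mm and grips with 3 to 60 N. Pads are 16 mm wide; open, the fingers measure 119 mm over their backs; the gripper's body (75 mm by 177 mm) begins 78 mm behind the grasp point.
Start: joints at [-1.397, 0.3, 1.521, -0, 1.321, -0.067], TCP at [131.157, -534.122, 185.246] pointing down, gripper open.
Joint ranges: [-3.03, 3.03], [-0.79, 2.21], [0.23, 2.52], [-1.04, 4.18], [0, 3.07], [-2.55, 2.55]. Speed limits (rad/s): [2.22, 2.22, 2.57, 3.14, 3.14, 3.14].

INTERFACE

Orientations are given as [roll, pitch, yaw] about the fixed x, y, z axes, in that order (R = Rz(yaw) Ry(pitch) Rx(roll)).
In Python, from cell import manip gives the robot as it stands.
- The arm moves only by the tool play_rows, never from a script. Its argument "commands" is a list of rows, each an object of numbers: "x", "y", "z": the shift along the tool's x, y, z in m; "wx", "wy", "wz": the turn, a rotation vector about the tool's x, y, z in degrees; "grip": the opening, from 0 (shut) to 1 (fully open). In form: [{"x": .., "y": .., "z": .., "wx": .., "wy": .., "wz": .., "grip": ..}, ...]. A call has 1 to 20 rows; each row shifts and turns the commanded pose from where the row before left it, along the tool's axes as they then stand; what a row does not reach is not made up. A row lasts 1/8 s, in which the tool goes at most 62.5 mm and 10.7 degrees, less where a joint would pass 70% of its speed; a pose out of reach is approached as far as the arm can. A call is refused whole if a number of a shift passes 0.0625 or a number of a turn 10.7, either way. A call with a gripper value outside its range is refused whole. The fingers move at their own pace and stop on an object; "squeeze" is the grip in N (left out, the last holds). Time passes only in rows, so rows that do not move let the fingers close. It gives the time, the measured TCP pose, the force and the opening at its end, in the units of the state.
- manip.read_state(): the state, without advancing time (a new reading comes with each control period).
- manip.camera(name): name is "scene" or "top" or "wrist"; returns (picture, depth): 400x640x3 uint8, red, green, blue; 400x640 float32, mm along the optical axis (not along the pixel's ray), 0 where there is no reading.
- manip.camera_info(name): a dict with "intrinsics" (3x3 intrinsics, pixels), "camera_from_world" (4x4, takes a point from world to camera coordinates); the wrist camera has in their place "tool_from_camera" (4x4, takes a point from camera to tool coordinates, whose origin is the TCP and whose axes are the flange's). Camera axes: x right, y up, looking along -z (the intrinsics and any distortion apply to the point x, -y, -z); pixel columns grow to the right and rows downward; lengths in mm; the calibration is good to about 2 mm. A picture is of the moment at which its call begins: read the wrist's pose just before it. camera_info takes no time and is no camera call.
- manip.sign_off(): hands the job in, once; it reports no verdict.
The state is a dict: "clock": time; "joints": joint angles; "qd": joint speeds; "effort": joint torques, N m; "eef_pos": TCP position; "eef_rot": TCP orientation; "wrist_force": force on the tool from outside, world axes, zero at the start; "moment": the same for the moment, N m; "finger_gap": finger opening in mm.
Only numpy, scipy, OpenCV 4.12 (cv2) and the standard library are available. Lean on these libraries where they do the work, as an engineer would, in place of code of your own. Each camera call takes 0.05 s, during which the arm holds its last target.

## Working session

There is one attempt and no reset: what is moved stays moved. The work goes in short steps, Python scripts to look and compute and a tool call to move; the robot and the scene stay as the last step left them, time stands still between calls to the robot, and variables do not carry over. Pictures are saved under pics/ and viewed, and the job is handed in when it is done.

Besides the shell and the picture viewer there is one more tool, called after ">>>" by a JSON object that holds its "api" and its "payload". play_rows: Moves the arm, as the interface text tells. Its arguments: {"type":"object","properties":{"commands":{"type":"array"},"squeeze":{"type":"number"}},"required":["commands"]}

```bash
mkdir -p pics; ls; python3 - <<'E'
from cell import manip
import cv2,numpy as np
print(manip.read_state())
for n in ("scene","top"):
    p,d=manip.camera(n); cv2.imwrite(f"pics/{n}0.png",p[:,:,::-1]); np.save(f"pics/{n}0.npy",d); np.save(f"pics/{n}0c.npy",p)
    print(n,manip.camera_info(n))
print(manip.camera_info("wrist"))
E
```

```text
pics
{'clock': 0.0, 'joints': array([-1.39660550e+00,  3.00460182e-01,  1.52157771e+00, -1.76421032e-05,
        1.32069601e+00, -6.66183860e-02]), 'qd': array([-3.30631677e-04, -8.61432131e-05,  4.71052550e-04,  6.60124798e-04,
       -2.31494078e-04, -7.54982866e-04]), 'effort': array([ 1.67595554e-04, -5.31812382e+01, -3.52732265e+01,  7.07774330e-02,
        2.44353869e-02, -1.44768687e-04]), 'eef_pos': array([ 131.10190127, -533.85406089,  184.69375865]), 'eef_rot': array([-3.1404528e+00, -5.8921190e-05,  2.4081355e-01]), 'wrist_force': array([ 0.83281401, -0.56821178,  0.83327018]), 'moment': array([0.00274522, 0.02438609, 0.02755499]), 'finger_gap': 94.11374087119924}
scene {'intrinsics': array([[445.09239377,   0.        , 326.08588633],
       [  0.        , 445.09239377, 199.30062441],
       [  0.        ,   0.        ,   1.        ]]), 'camera_from_world': array([[-7.85158565e-01,  6.19137608e-01,  1.39517350e-02,
         4.56059735e+02],
       [-4.28758722e-01, -5.59709865e-01,  7.09147958e-01,
         1.93606216e+02],
       [ 4.46869094e-01,  5.50811665e-01,  7.0492
[... 491 characters left out ...]
    [-1.20054464e-01, -1.01518102e-02,  9.92715400e-01,
        -1.06916937e+03],
       [ 0.00000000e+00,  0.00000000e+00,  0.00000000e+00,
         1.00000000e+00]])}
{'intrinsics': array([[308.03286249,   0.        , 318.02354397],
       [  0.        , 308.03286249, 203.87779369],
       [  0.        ,   0.        ,   1.        ]]), 'tool_from_camera': array([[ 1.34936369e-03,  9.63033521e-01,  2.69378203e-01,
         7.96218442e+01],
       [ 9.99998901e-01, -1.13383236e-03, -9.55695876e-04,
         1.10292968e+00],
       [-6.14937442e-04,  2.69379197e-01, -9.63033992e-01,
        -1.99112820e+02],
       [ 0.00000000e+00,  0.00000000e+00,  0.00000000e+00,
         1.00000000e+00]])}
```

View pics/scene0.png

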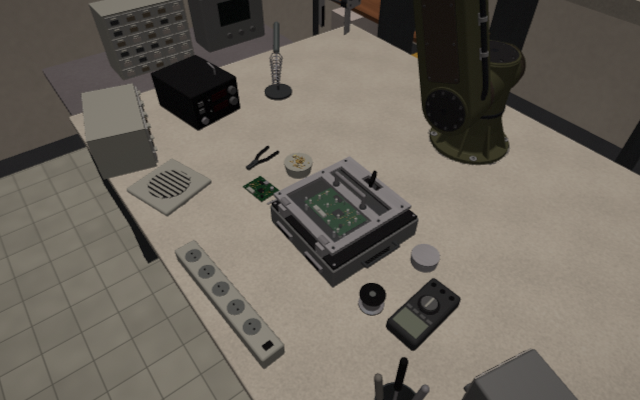

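View pics/top0.png

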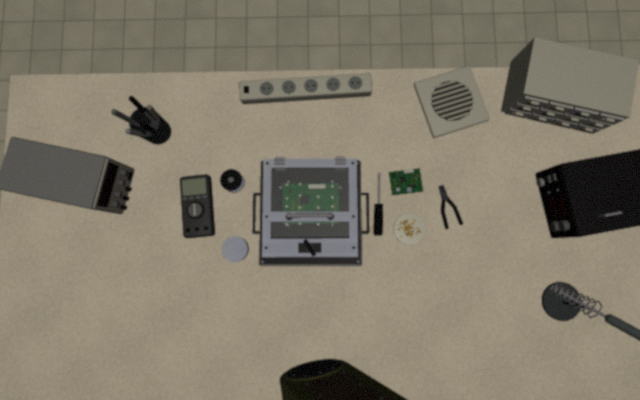

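The top view shows the fixture at about (311,212), with the wing near (309,247) and the handle bar near (310,216). I'll enlarge this and measure.

```bash
python3 - <<'E'
import cv2,numpy as np
p=np.load("pics/top0c.npy")[140:280,240:390,::-1]; cv2.imwrite("pics/topz.png",cv2.resize(p,None,fx=5,fy=4.0*5/4,interpolation=cv2.INTER_CUBIC)[:600] if 0 else cv2.resize(p,(600,560),interpolation=cv2.INTER_CUBIC))
p=np.load("pics/scene0c.npy")[150:290,260:430,::-1]; cv2.imwrite("pics/scenez.png",cv2.resize(p,(680,560),interpolation=cv2.INTER_CUBIC))
E
cat > h.py <<'E'
import numpy as np
from cell import manip
def ray(name,u,v,z):
    """pixel -> world on plane z"""
    i=manip.camera_info(name);K=i["intrinsics"]
    d=np.array([(u-K[0,2])/K[0,0],-(v-K[1,2])/K[1,1],-1.])
    T=np.linalg.inv(i["camera_from_world"]); o=T[:3,3]; w=T[:3,:3]@d
    return o+w*(z-o[2])/w[2]
def proj(name,P):
    i=manip.camera_info(name);K=i["intrinsics"];c=i["camera_from_world"]@np.r_[P,1]
    return np.array([K[0,0]*c[0]/-c[2]+K[0,2],K[1,1]*-c[1]/-c[2]+K[1,2]])
E
```

```text
(no output)
```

View pics/topz.png

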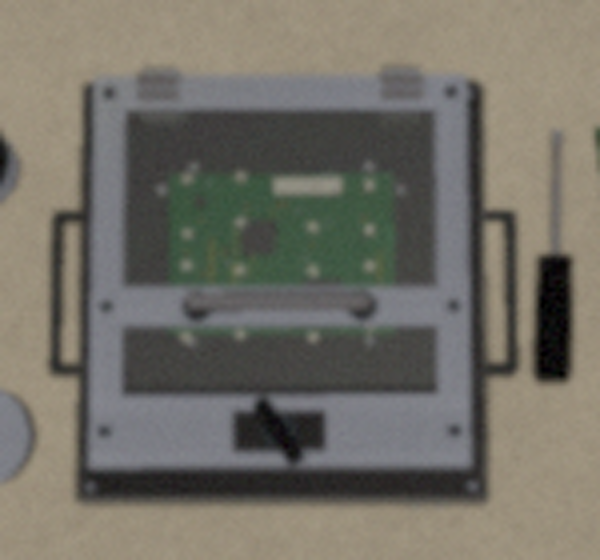

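View pics/scenez.png

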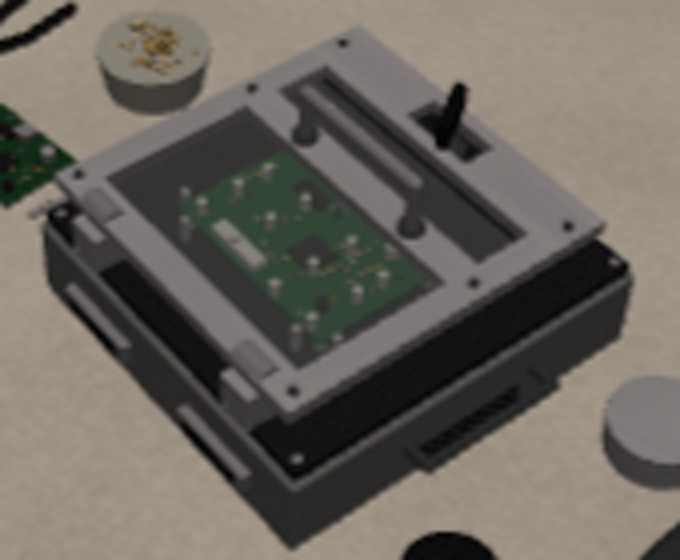

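```bash
python3 - <<'E'
from h import *
def z(u,v,h): return ray("top",240+u/4,140+v/4,h).round(1)
for n,u,v,h in [("FL",85,470,115),("FR",472,468,115),("BL",92,78,115),("BR",468,76,115),("slotTL",234,412,115),("slotTR",325,410,115),("slotBL",234,450,115),("slotBR",325,450,115),("hL",195,303,156),("hR",366,301,156),("w1",263,402,138.5),("w2",297,460,138.5),("screwFL",104,431,115),("screwFR",454,431,115),("screwBL",109,92,115),("screwBR",451,91,115)]:
    print(n,z(u,v,h))
E
```

```text
FL [452.5 165.  115. ]
FR [451.4 -66.8 115. ]
BL [691.9 162.1 115. ]
BR [690.2 -69.5 115. ]
slotTL [486.2  75.4 115. ]
slotTR [486.8  20.7 115. ]
slotBL [463.5  75.5 115. ]
slotBR [462.9  21.  115. ]
hL [548.8  95.4 156. ]
hR [548.8  -4.1 156. ]
w1 [491.4  57.  138.5]
w2 [457.4  37.3 138.5]
screwFL [475.6 153.7 115. ]
screwFR [473.4 -56.5 115. ]
screwBL [683.  151.6 115. ]
screwBR [680.9 -58.8 115. ]
```

Both views agree with the stated sizes: slot 55 mm, handle about 100 mm, wing at about 60° from the hinge line, fixture yaw about -0.01. I'll move above the wing with the jaw axis across it.

>>> {"api": "play_rows", "payload": {"commands": [{"z":-0.0225,"wz":-8.1,"grip":1},{"z":-0.0225,"wz":-8.1,"grip":0.6},{"x":0.0452,"y":-0.0255},{"x":0.0452,"y":-0.0255},{"x":0.0452,"y":-0.0255},{"x":0.0452,"y":-0.0255},{"x":0.0452,"y":-0.0255},{"x":0.0452,"y":-0.0255},{"x":0.0452,"y":-0.0255},{"x":0.0452,"y":-0.0255},{"x":0.0452,"y":-0.0255},{"x":0.0452,"y":-0.0255},{"x":0.0452,"y":-0.0255},{"x":0.0452,"y":-0.0255},{"x":0.0452,"y":-0.0255},{"grip":0.5},{"grip":0.5}], "squeeze": 25}}

```text
$.commands[0]: bad value
```

```bash
python3 - <<'E'
from h import *; import cv2
s=manip.read_state(); print(s)
p,d=manip.camera("wrist"); cv2.imwrite("pics/w1.png",p[:,:,::-1]); np.save("pics/w1.npy",d)
E
```

```text
{'clock': 0.1, 'joints': array([-1.39662502e+00,  3.00378994e-01,  1.52150694e+00,  1.61135913e-05,
        1.32069569e+00, -6.66076412e-02]), 'qd': array([-0.00038372, -0.00254656, -0.00029808, -0.00139394, -0.00124654,
       -0.00087302]), 'effort': array([ 2.63759590e-03, -5.32641613e+01, -3.53283370e+01,  7.09638395e-02,
        2.33966054e-02, -5.38238783e-05]), 'eef_pos': array([ 131.10679441, -533.88876228,  184.76822734]), 'eef_rot': array([-3.14060692e+00, -8.13979015e-05,  2.40774908e-01]), 'wrist_force': array([ 0.27393246,  0.53685154, -0.04249896]), 'moment': array([ 0.00613647, -0.05533331,  0.02632029]), 'finger_gap': 93.87078869158222}
```

View pics/w1.png

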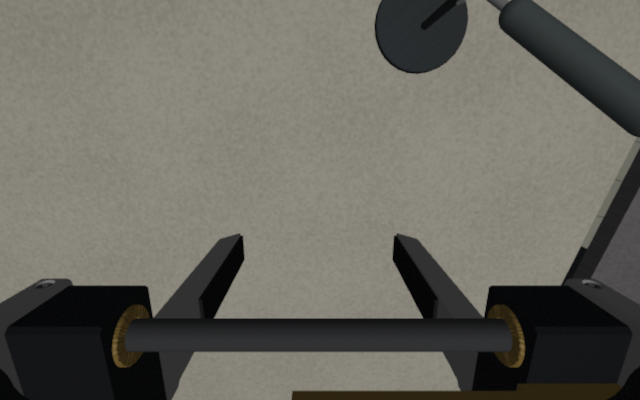

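>>> {"api": "play_rows", "payload": {"commands": [{"x":0,"y":0,"z":-0.0225,"wx":0,"wy":0,"wz":-8.1,"grip":1},{"x":0,"y":0,"z":-0.0225,"wx":0,"wy":0,"wz":-8.1,"grip":0.6},{"x":0.0452,"y":-0.0255,"z":0,"wx":0,"wy":0,"wz":0,"grip":0.6},{"x":0.0452,"y":-0.0255,"z":0,"wx":0,"wy":0,"wz":0,"grip":0.6},{"x":0.0452,"y":-0.0255,"z":0,"wx":0,"wy":0,"wz":0,"grip":0.6},{"x":0.0452,"y":-0.0255,"z":0,"wx":0,"wy":0,"wz":0,"grip":0.6},{"x":0.0452,"y":-0.0255,"z":0,"wx":0,"wy":0,"wz":0,"grip":0.6},{"x":0.0452,"y":-0.0255,"z":0,"wx":0,"wy":0,"wz":0,"grip":0.6},{"x":0.0452,"y":-0.0255,"z":0,"wx":0,"wy":0,"wz":0,"grip":0.6},{"x":0.0452,"y":-0.0255,"z":0,"wx":0,"wy":0,"wz":0,"grip":0.6},{"x":0.0452,"y":-0.0255,"z":0,"wx":0,"wy":0,"wz":0,"grip":0.6},{"x":0.0452,"y":-0.0255,"z":0,"wx":0,"wy":0,"wz":0,"grip":0.6},{"x":0.0452,"y":-0.0255,"z":0,"wx":0,"wy":0,"wz":0,"grip":0.6},{"x":0.0452,"y":-0.0255,"z":0,"wx":0,"wy":0,"wz":0,"grip":0.6},{"x":0.0452,"y":-0.0255,"z":0,"wx":0,"wy":0,"wz":0,"grip":0.5},{"x":0,"y":0,"z":0,"wx":0,"wy":0,"wz":0,"grip":0.5},{"x":0,"y":0,"z":0,"wx":0,"wy":0,"wz":0,"grip":0.5}], "squeeze": 25}}

```text
clock: 2.28
eef_pos: [474.0, 46.4, 230.0]
eef_rot: [-3.141, 0.001, 0.524]
wrist_force: [-0.5, -1.5, -0.5]
finger_gap: 47.0
```

```bash
python3 - <<'E'
from h import *; import cv2
s=manip.read_state(); print({k:s[k] for k in("clock","joints","eef_pos","eef_rot","finger_gap")})
p,d=manip.camera("wrist"); cv2.imwrite("pics/w2.png",p[:,:,::-1]); np.save("pics/w2.npy",d)
E
```

```text
{'clock': 2.275, 'joints': array([ 2.07839809e-02,  1.00734603e-01,  1.65483994e+00, -1.74478911e-04,
        1.38671636e+00,  1.06775373e+00]), 'eef_pos': array([473.96187654,  46.41024178, 229.99233957]), 'eef_rot': array([-3.14140629e+00,  6.94437522e-04,  5.23858635e-01]), 'finger_gap': 46.995771939205866}
```

View pics/w2.png

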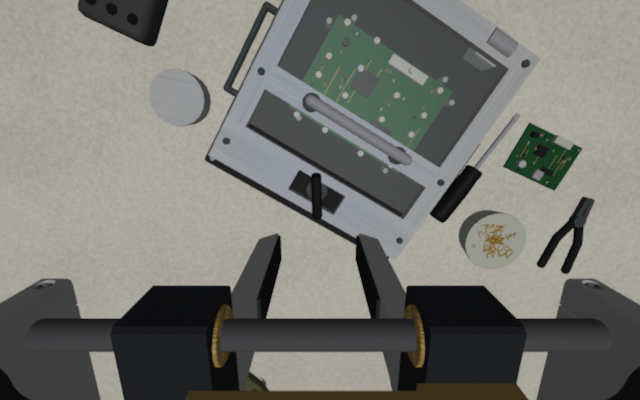

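The wing is at (317,175–217) and nearly vertical in the picture. The handle bar runs (311,103) to (400,157). I'll cast these pixels to their planes.

```bash
cat >> h.py <<'E'
from scipy.spatial.transform import Rotation as Rn
def wray(s,u,v,z):
    i=manip.camera_info("wrist");K=i["intrinsics"];T=i["tool_from_camera"]
    R=Rn.from_euler("xyz",s["eef_rot"]).as_matrix()
    d=np.array([(u-K[0,2])/K[0,0],-(v-K[1,2])/K[1,1],-1.])
    o=R@T[:3,3]+s["eef_pos"]; w=R@T[:3,:3]@d
    return o+w*(z-o[2])/w[2]
E
python3 - <<'E'
from h import *;import cv2
s=manip.read_state()
p=cv2.imread("pics/w2.png")
cv2.imwrite("pics/w2z.png",cv2.resize(p[80:240,200:440],(800,533),interpolation=cv2.INTER_CUBIC))
E
```

```text
(no output)
```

View pics/w2z.png

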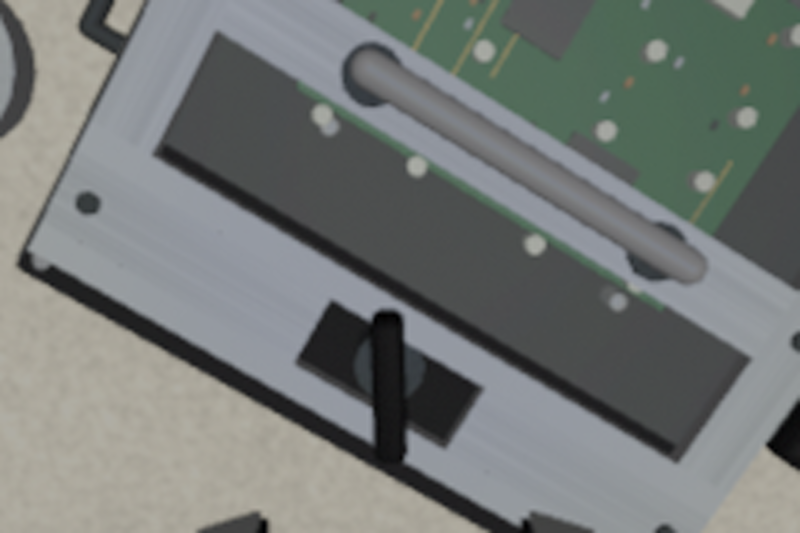

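```bash
python3 - <<'E'
from h import *
s=manip.read_state(); k=240/800
def z(u,v,h): return wray(s,200+u*k,80+v*k,h).round(1)
for n,u,v,h in [("wA",387,318,138.5),("wA'",387,335,138.5),("wB",390,460,138.5),("s1",331,301,115),("s2",482,386,115),("s3",447,446,115),("s4",298,361,115),("h1",365,68,156),("h2",690,266,156),("screwL",88,203,115)]:
    print(n,z(u,v,h))
E
```

```text
wA [496.4  59.3 138.5]
wA' [492.1  56.8 138.5]
wB [459.8  37.1 138.5]
s1 [488.6  74.8 115. ]
s2 [488.8  20.4 115. ]
s3 [466.3  19.8 115. ]
s4 [466.9  74.6 115. ]
h1 [551.9  97.5 156. ]
h2 [551.7  -2.  156. ]
screwL [478.  152.5 115. ]
```

Both cameras put the latch axis at about (476, 47.6), with 2–3 mm disagreement in x. I'll descend to TCP z of about 121 and close on the wing.

>>> {"api": "play_rows", "payload": {"commands": [{"x":0.0023,"y":0,"z":0.04,"wx":0,"wy":0,"wz":-0.5,"grip":0.5},{"x":0,"y":0,"z":0.04,"wx":0,"wy":0,"wz":0,"grip":0.5},{"x":0,"y":0,"z":0.02,"wx":0,"wy":0,"wz":0,"grip":0.5},{"x":0,"y":0,"z":0.009,"wx":0,"wy":0,"wz":0,"grip":0.4},{"x":0,"y":0,"z":0,"wx":0,"wy":0,"wz":0,"grip":0.3},{"x":0,"y":0,"z":0,"wx":0,"wy":0,"wz":0,"grip":0.0},{"x":0,"y":0,"z":0,"wx":0,"wy":0,"wz":0,"grip":0.0},{"x":0,"y":0,"z":0,"wx":0,"wy":0,"wz":0,"grip":0.0}], "squeeze": 25}}

```text
clock: 3.32
eef_pos: [476.5, 47.9, 121.6]
eef_rot: [3.141, -0.001, 0.532]
wrist_force: [0.3, 0.6, -0.3]
finger_gap: 2.4
```

```bash
python3 - <<'E'
from h import *; import cv2
s=manip.read_state(); print({k:s[k] for k in("clock","eef_pos","eef_rot","finger_gap","wrist_force","moment")})
p,d=manip.camera("wrist"); cv2.imwrite("pics/w3.png",p[:,:,::-1])
E
```

```text
{'clock': 3.325, 'eef_pos': array([476.46440957,  47.93173693, 121.6174422 ]), 'eef_rot': array([ 3.14130907e+00, -5.42389548e-04,  5.32345206e-01]), 'finger_gap': 2.4286794610032985, 'wrist_force': array([ 0.25318317,  0.58999939, -0.26174662]), 'moment': array([-0.01119592, -0.00296245, -0.05557382])}
```

View pics/w3.png

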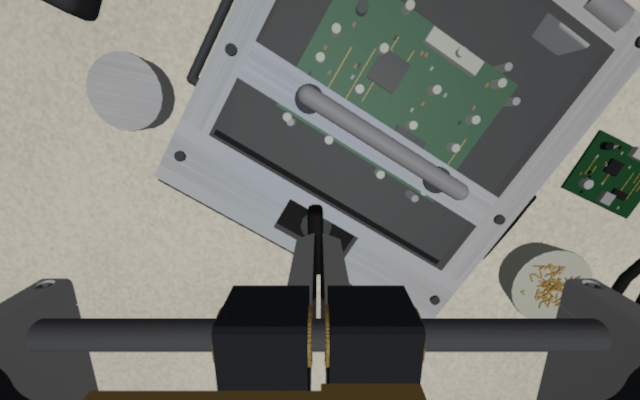

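```bash
python3 - <<'E'
from h import *; import cv2
p=cv2.imread("pics/w3.png")
cv2.imwrite("pics/w3z.png",cv2.resize(p[180:340,220:430],(788,600),interpolation=cv2.INTER_CUBIC))
p,d=manip.camera("scene"); q=p[130:250,290:440,::-1]
cv2.imwrite("pics/s3z.png",cv2.resize(q,(750,600),interpolation=cv2.INTER_CUBIC))
s=manip.read_state(); print(s["clock"],s["finger_gap"])
E
```

```text
3.425 0.5633424252145254
```

View pics/w3z.png

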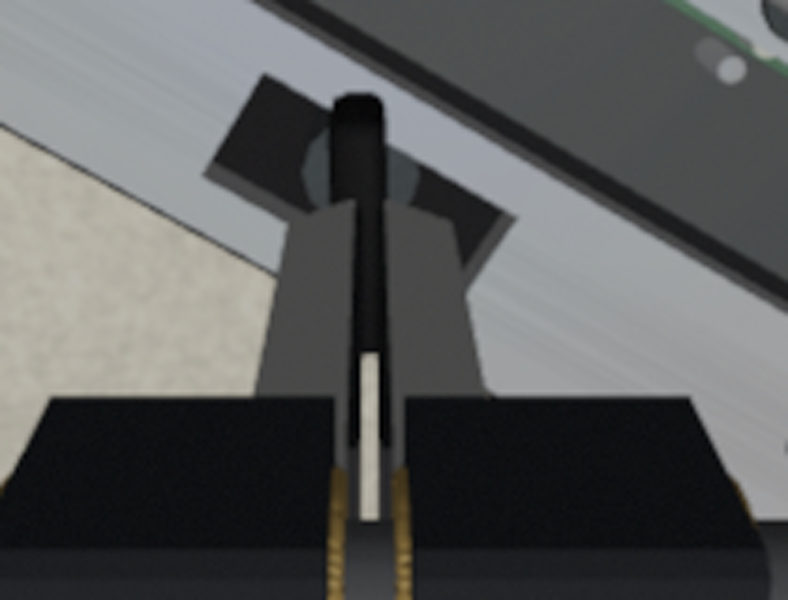

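View pics/s3z.png

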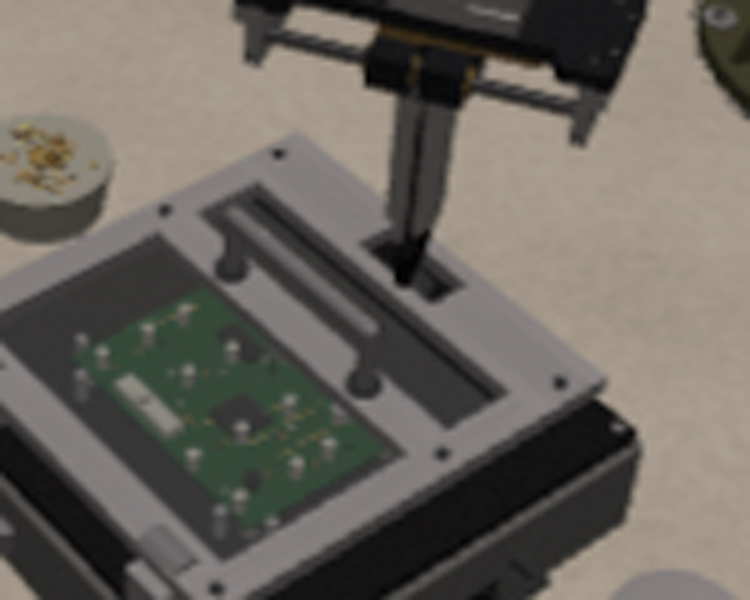

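```bash
python3 - <<'E'
from h import *; import cv2
s=manip.read_state(); print(s["clock"],s["finger_gap"],s["eef_pos"],s["eef_rot"])
P=s["eef_pos"]
def wp(t):
    i=manip.camera_info("wrist");K=i["intrinsics"];c=np.linalg.inv(i["tool_from_camera"])@np.r_[t,1]
    return np.array([K[0,0]*c[0]/-c[2]+K[0,2],K[1,1]*-c[1]/-c[2]+K[1,2]])
for t in ([0,0,0],[8,0,0],[-8,0,0],[0,0,-19],[8,0,-19],[8,24,0],[8,24,-19]): print(t,wp(t), (wp(t)-[220,180])*3.75)
for q in ((476.5,47.9,121.6),(476.5,47.9,138.5),(495,59,138.5),(457,37,138.5)): 
    a=proj("scene",q); print(q,a,(a-[290,130])*5, proj("top",q))
p,d=manip.camera("wrist");np.save("pics/w4.npy",d); cv2.imwrite("pics/w4.png",p[:,:,::-1])
# finger-tip depth and wing depth
for (u,v) in [(300,240),(337,240),(315,212),(316,225),(316,232)]: print(u,v,d[v,u])
E
```

```text
3.425 0.5633424252145254 [476.39197401  47.94074743 121.43744793] [ 3.14144491e+00 -3.19513229e-04  5.32365892e-01]
[0, 0, 0] [315.69421235 236.61854685] [358.85329633 212.31955069]
[8, 0, 0] [315.6861623 225.7038128] [358.82310863 171.38929801]
[-8, 0, 0] [315.70210112 247.31459573] [358.88287919 252.42973398]
[0, 0, -19] [315.49534883 247.79198589] [358.10755811 254.2199471 ]
[8, 0, -19] [315.48430824 235.96571602] [358.06615591 209.87143507]
[8, 24, 0] [350.72796225 225.7405953 ] [490.22985842 171.52723238]
[8, 24, -19] [353.85374834 236.00471071] [501.95155627 210.01766515]
(476.5, 47.9, 121.6) [371.61145436 179.71961998] [408.05727179 248.59809989] [309.88549707 246.90297899]
(476.5, 47.9, 138.5) [372.20224743 174.63811747] [411.01123716 223.19058734] [309.64887291 246.85174902]
(495, 59, 138.5) [369.66531868 180.13268014] [398.3265934  250.66340068] [304.87009527 238.98517703]
(457, 37, 138.5) [375.02307718 169.16803051] [425.11538592 195.84015256] [314.36869151 255.18733909]
300 240 179.6512
337 240 179.83583
315 212 0.0
316 225 194.18053
316 232 194.653
```

```bash
python3 - <<'E'
from h import *
s=manip.read_state(); d=np.load("pics/w4.npy")
i=manip.camera_info("wrist");K=i["intrinsics"];T=i["tool_from_camera"];R=Rn.from_euler("xyz",s["eef_rot"]).as_matrix()
for (u,v) in [(300,236),(300,240),(300,250),(337,238),(337,250),(316,220),(316,225),(316,232),(316,245),(316,260),(316,270),(260,220),(340,180),(330,130),(380,150)]:
    z=d[v,u]; c=np.array([(u-K[0,2])/K[0,0]*z,-(v-K[1,2])/K[1,1]*z,-z,1]); t=T@c
    print(u,v,z,t[:3].round(1),(R@t[:3]+s["eef_pos"]).round(1))
E
```

```text
300 236 228.72533 [ -5.4 -11.8  14.7] [465.7  55.3 106.7]
300 240 179.6512 [ 10.5  -8.9 -31.8] [480.9  61.  153.2]
300 250 166.62686 [ 10.3  -8.2 -45.4] [481.1  60.2 166.8]
337 238 182.76225 [ 10.5  12.8 -28.6] [491.9  42.2 150. ]
337 250 166.49454 [ 10.4  11.8 -45.5] [491.3  43.  166.9]
316 220 192.89952 [ 17.5   0.3 -16.1] [491.6  56.6 137.5]
316 225 194.18053 [ 14.1   0.3 -15.7] [488.6  54.8 137.1]
316 232 194.653 [  9.7   0.3 -16.5] [484.8  52.6 137.8]
316 245 177.13435 [  8.7   0.4 -34.9] [484.1  52.  156.3]
316 260 157.65 [  9.1   0.5 -55. ] [484.4  52.1 176.4]
316 270 148.15938 [  8.7   0.6 -65. ] [484.1  51.8 186.4]
260 220 218.18462 [  9.4 -39.5   7.9] [464.4  86.7 113.4]
340 180 220.05788 [36.4 17.3 17.4] [516.5  51.5 104. ]
330 130 199.78181 [71.6  9.3  6.2] [542.7  76.3 115.2]
380 150 165.81555 [ 62.5  34.9 -31.6] [547.9  49.6 153. ]
```

```bash
python3 - <<'E'
from h import *; import cv2
s=manip.read_state(); d=np.load("pics/w4.npy")
i=manip.camera_info("wrist");K=i["intrinsics"];T=i["tool_from_camera"]
for u in (305,308,312,325,330,337):
  for v in range(228,241,1):
    z=d[v,u]; c=np.array([(u-K[0,2])/K[0,0]*z,-(v-K[1,2])/K[1,1]*z,-z,1]); t=T@c
    print(u,v,t[:3].round(1),end=" | ")
  print()
p,d=manip.camera("wrist"); print(manip.read_state()["finger_gap"])
cv2.imwrite("pics/w5z.png",cv2.resize(p[190:310,260:380,::-1],(600,600),interpolation=cv2.INTER_CUBIC))
E
```

```text
305 228 [-1.4 -8.3 21. ] | 305 229 [-1.6 -8.2 19.4] | 305 230 [-2.5 -8.2 19.7] | 305 231 [-3.  -8.2 19. ] | 305 232 [-4.2 -8.2 19.8] | 305 233 [-4.6 -8.2 19. ] | 305 234 [-5.5 -8.2 19. ] | 305 235 [-17.2  -9.4  46.9] | 305 236 [ 10.6  -6.3 -25.6] | 305 237 [ 10.7  -6.2 -27.5] | 305 238 [ 10.2  -6.2 -27.8] | 305 239 [ 10.8  -6.  -31. ] | 305 240 [ 10.4  -6.  -31.4] | 
308 228 [ 11.4  -4.8 -13.8] | 308 229 [ 10.8  -4.8 -14.1] | 308 230 [  9.9  -4.8 -13.5] | 308 231 [  9.8  -4.8 -15. ] | 308 232 [  9.   -4.8 -14.7] | 308 233 [  8.   -4.8 -13.9] | 308 234 [  7.3  -4.8 -13.9] | 308 235 [ 10.3  -4.5 -23.4] | 308 236 [ 10.8  -4.4 -26.2] | 308 237 [ 10.5  -4.4 -27.1] | 308 238 [ 10.3  -4.4 -28.2] | 308 239 [ 10.7  -4.3 -30.6] | 308 240 [ 10.4  -4.3 -31.4] | 
312 228 [ 12.2  -2.2 -16.1] | 312 229 [ 11.6  -2.2 -16.3] | 312 230 [ 11.2  -2.2 -17. ] | 312 231 [ 10.5  -2.2 -16.8] | 312 232 [  9.5  -2.2 -16. ] | 312 233 [  9.1  -2.2 -16.7] | 312 234 [ 10.2  -2.1 -21.4] | 312 235 [ 10.5  -2.1 -23.8] | 312 236 [ 10.7  -2.  -25.9] | 312 237 [ 10.2  -2.  -26.2] | 312 238 [ 10.8  -2.  -29.3] | 312 239 [
[... 519 characters left out ...]
 [-3.4 10.7 20. ] | 330 232 [-14.4  11.8  46.7] | 330 233 [-15.5  11.9  47.4] | 330 234 [-16.4  11.9  47.3] | 330 235 [-16.6  11.8  45.5] | 330 236 [ 10.4   8.8 -25.2] | 330 237 [ 10.6   8.7 -27.3] | 330 238 [ 10.4   8.7 -28.3] | 330 239 [ 10.5   8.6 -30.1] | 330 240 [ 10.5   8.6 -31.8] | 
337 228 [-10.8  17.7  46.9] | 337 229 [-11.7  17.8  46.8] | 337 230 [-12.4  17.7  46.3] | 337 231 [-13.7  17.8  47.3] | 337 232 [-14.1  17.7  45.9] | 337 233 [-15.4  17.8  47.1] | 337 234 [-16.4  17.9  47.4] | 337 235 [-17.3  17.9  47.3] | 337 236 [-18.4  17.9  47.7] | 337 237 [-19.5  18.   48.1] | 337 238 [ 10.5  12.8 -28.6] | 337 239 [ 10.4  12.8 -29.8] | 337 240 [ 10.5  12.7 -31.6] | 
0.5117056672176841
```

View pics/w5z.png

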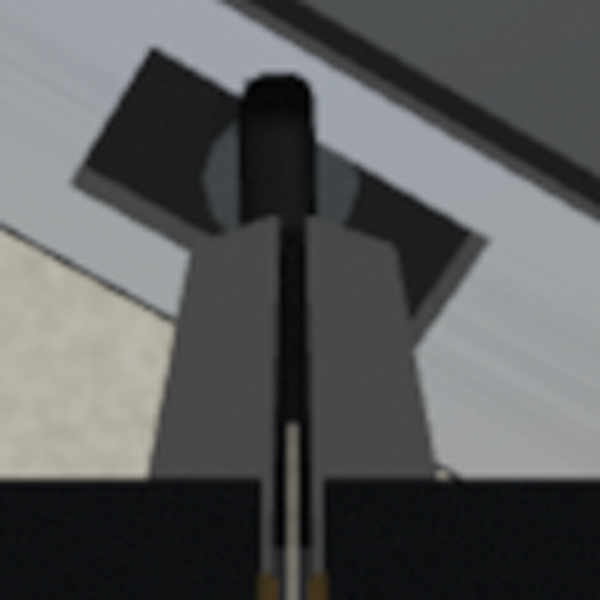

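The fingers shut fully (0.5 mm) above the wing. Depth puts the real tips at tool z of about -21, so they end about 20 mm short of the reported TCP. I'll check where the carriers and body sit before going lower, because the handle is nearby.

```bash
python3 - <<'E'
from h import *; import cv2
d=np.load("pics/w4.npy")
i=manip.camera_info("wrist");K=i["intrinsics"];T=i["tool_from_camera"]
for u in (225,270,360,400,30,600,318):
  for v in (284,288,290,300,310,318,330,345,370,395):
    z=d[v,u]; c=np.array([(u-K[0,2])/K[0,0]*z,-(v-K[1,2])/K[1,1]*z,-z,1]); t=T@c
    print(u,v,t[:3].round(0) if z>0 else None,end=" | ")
  print()
E
```

```text
225 284 [-108. -107.  122.] | 225 288 [-113. -107.  121.] | 225 290 [-115. -107.  121.] | 225 300 [-129. -109.  122.] | 225 310 [  34.  -21. -134.] | 225 318 [  34.  -20. -137.] | 225 330 [  33.  -19. -140.] | 225 345 [  30.  -19. -141.] | 225 370 [  23.  -20. -141.] | 225 395 [  20.  -19. -144.] | 
270 284 [-108.  -54.  122.] | 270 288 [  34.  -12. -124.] | 270 290 [  35.  -11. -125.] | 270 300 [  34.  -11. -130.] | 270 310 [  34.  -10. -133.] | 270 318 [  34.  -10. -137.] | 270 330 [  34.   -9. -141.] | 270 345 [  31.   -9. -142.] | 270 370 [  24.   -9. -142.] | 270 395 [  20.   -9. -144.] | 
360 284 [-41.  33.   8.] | 360 288 [  34.   13. -124.] | 360 290 [  34.   13. -125.] | 360 300 [  34.   12. -129.] | 360 310 [  34.   12. -134.] | 360 318 [  34.   11. -137.] | 360 330 [  34.   11. -141.] | 360 345 [  29.   11. -140.] | 360 370 [  24.   11. -141.] | 360 395 [  19.   11. -144.] | 
400 284 [-41.  63.   7.] | 400 288 [  34.   24. -124.] | 400 290 [  35.   24. -126.] | 400 300 [  35.   22. -130.] | 400 310 [  34.   21. -134.] | 400 318 [  35.   20. -138.] | 400 330 [  34.   20. -1
[... 274 characters left out ...]
 330 [  28.  -70. -134.] | 30 345 [  25.  -70. -135.] | 30 370 [  18.  -71. -136.] | 30 395 [  12.  -71. -138.] | 
600 284 [  35.   79. -123.] | 600 288 [  34.   79. -124.] | 600 290 [  35.   77. -126.] | 600 300 [  34.   74. -130.] | 600 310 [  32.   73. -131.] | 600 318 [  30.   74. -131.] | 600 330 [  28.   72. -134.] | 600 345 [  25.   72. -135.] | 600 370 [  16.   75. -134.] | 600 395 [  11.   74. -136.] | 
318 284 [  6.   2. -73.] | 318 288 [  4.   2. -74.] | 318 290 [  3.   2. -74.] | 318 300 [ -1.   2. -75.] | 318 310 [ -5.   2. -77.] | 318 318 [  28.    1. -129.] | 318 330 [  28.    1. -133.] | 318 345 [  25.    1. -135.] | 318 370 [-230.    2.  121.] | 318 395 [  20.    1. -145.] |
```

Everything on the gripper sits about 20 mm further back than the reported TCP, and body-to-tip is 97 mm as given. I'll use physical tip = TCP − 20 mm along tool z. Next I'll open, lower 20 mm and close.

>>> {"api": "play_rows", "payload": {"commands": [{"x":0,"y":0,"z":0,"wx":0,"wy":0,"wz":0,"grip":0.4},{"x":0,"y":0,"z":0,"wx":0,"wy":0,"wz":0,"grip":0.4},{"x":0,"y":0,"z":0,"wx":0,"wy":0,"wz":0,"grip":0.4},{"x":0,"y":0,"z":0.01,"wx":0,"wy":0,"wz":0,"grip":0.4},{"x":0,"y":0,"z":0.009,"wx":0,"wy":0,"wz":0,"grip":0.4},{"x":0,"y":0,"z":0,"wx":0,"wy":0,"wz":0,"grip":0.2},{"x":0,"y":0,"z":0,"wx":0,"wy":0,"wz":0,"grip":0.0},{"x":0,"y":0,"z":0,"wx":0,"wy":0,"wz":0,"grip":0.0},{"x":0,"y":0,"z":0,"wx":0,"wy":0,"wz":0,"grip":0.0},{"x":0,"y":0,"z":0,"wx":0,"wy":0,"wz":0,"grip":0.0}], "squeeze": 25}}

```text
clock: 4.78
eef_pos: [475.6, 49.3, 102.5]
eef_rot: [-3.139, -0.0, 0.533]
wrist_force: [-5.4, 10.7, 4.0]
finger_gap: 10.0
```

```bash
python3 - <<'E'
from h import *; import cv2
s=manip.read_state(); print({k:s[k] for k in("clock","eef_pos","eef_rot","finger_gap","wrist_force","moment")})
p,d=manip.camera("wrist"); cv2.imwrite("pics/w6z.png",cv2.resize(p[180:340,220:430,::-1],(788,600),interpolation=cv2.INTER_CUBIC))
E
```

```text
{'clock': 4.775, 'eef_pos': array([475.60565334,  49.34419852, 102.4515298 ]), 'eef_rot': array([-3.13871332e+00, -4.88328021e-05,  5.32531122e-01]), 'finger_gap': 10.046700485338693, 'wrist_force': array([-5.3605072 , 10.69628323,  4.03997508]), 'moment': array([2.18954243, 1.1317609 , 0.04201185])}
```

View pics/w6z.png

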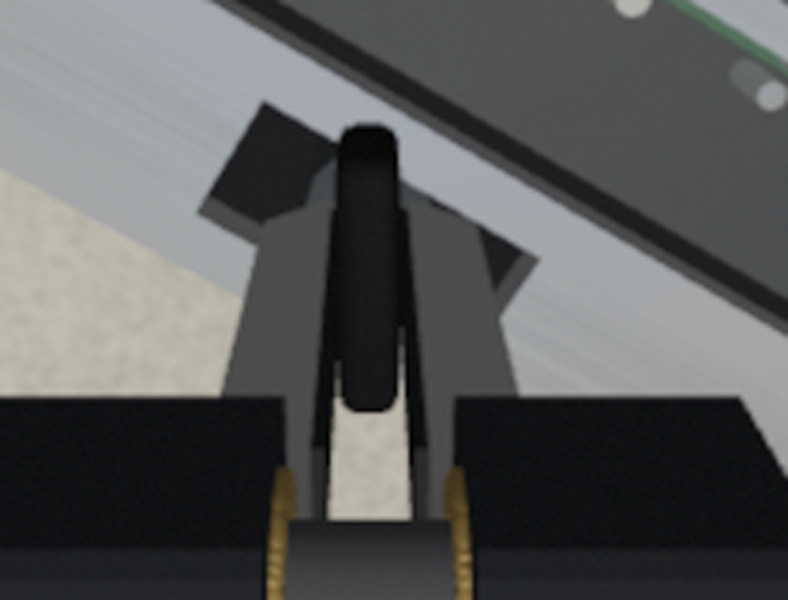

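Gripped: the gap is 10.0, equal to the wing's thickness. There is a small side load, so I'll recentre 2 mm and turn CCW by about 59°.

>>> {"api": "play_rows", "payload": {"commands": [{"x":0,"y":-0.002,"z":0,"wx":0,"wy":0,"wz":0,"grip":0.0},{"x":0,"y":0,"z":0,"wx":0,"wy":0,"wz":-7,"grip":0.0},{"x":0,"y":0,"z":0,"wx":0,"wy":0,"wz":-7,"grip":0.0},{"x":0,"y":0,"z":0,"wx":0,"wy":0,"wz":-7,"grip":0.0},{"x":0,"y":0,"z":0,"wx":0,"wy":0,"wz":-7,"grip":0.0}], "squeeze": 25}}

```text
clock: 5.45
eef_pos: [475.6, 49.4, 102.5]
eef_rot: [3.141, -0.0, 1.025]
wrist_force: [0.9, -0.9, -0.1]
finger_gap: 9.6
```

Turning freely with almost no side force. I'll continue.

>>> {"api": "play_rows", "payload": {"commands": [{"x":0,"y":0,"z":0,"wx":0,"wy":0,"wz":-8,"grip":0.0},{"x":0,"y":0,"z":0,"wx":0,"wy":0,"wz":-8,"grip":0.0},{"x":0,"y":0,"z":0,"wx":0,"wy":0,"wz":-8,"grip":0.0},{"x":0,"y":0,"z":0,"wx":0,"wy":0,"wz":-6.5,"grip":0.0},{"x":0,"y":0,"z":0,"wx":0,"wy":0,"wz":0,"grip":0.0},{"x":0,"y":0,"z":0,"wx":0,"wy":0,"wz":0,"grip":0.0}], "squeeze": 25}}

```text
clock: 6.2
eef_pos: [475.6, 49.5, 102.4]
eef_rot: [3.141, 0.0, 1.551]
wrist_force: [2.0, -1.7, 0.2]
finger_gap: 9.8
```

```bash
python3 - <<'E'
from h import *; import cv2
s=manip.read_state(); print({k:s[k] for k in("clock","joints","eef_pos","eef_rot","finger_gap","wrist_force","moment")})
E
```

```text
{'clock': 6.2, 'joints': array([ 2.72153910e-02,  2.31055174e-01,  1.81424594e+00, -2.85619944e-04,
        1.09558526e+00,  4.73418805e-02]), 'eef_pos': array([475.55142212,  49.48518141, 102.44890568]), 'eef_rot': array([3.14087516e+00, 2.20356384e-04, 1.55080035e+00]), 'finger_gap': 9.779761082971305, 'wrist_force': array([ 1.95261041, -1.74544631,  0.18949012]), 'moment': array([-0.28852817, -0.40941961,  0.0541581 ])}
```

>>> {"api": "play_rows", "payload": {"commands": [{"x":0,"y":0,"z":0,"wx":0,"wy":0,"wz":-2,"grip":0.0},{"x":0,"y":0,"z":0,"wx":0,"wy":0,"wz":0,"grip":0.0}], "squeeze": 25}}

```text
clock: 6.45
eef_pos: [475.5, 49.5, 102.4]
eef_rot: [3.141, 0.0, 1.588]
wrist_force: [2.0, -3.0, 1.7]
finger_gap: 9.7
```

```bash
python3 - <<'E'
from h import *; import cv2
s=manip.read_state(); print({k:s[k] for k in("clock","joints","eef_pos","eef_rot","finger_gap","wrist_force","moment")})
E
```

```text
{'clock': 6.45, 'joints': array([ 2.71379733e-02,  2.31054232e-01,  1.81425188e+00, -1.03154506e-04,
        1.09563089e+00,  1.00300629e-02]), 'eef_pos': array([475.53765744,  49.49509161, 102.44708384]), 'eef_rot': array([3.14093611e+00, 8.51769382e-05, 1.58795137e+00]), 'finger_gap': 9.679713725181767, 'wrist_force': array([ 2.04636683, -2.98606325,  1.70383878]), 'moment': array([-0.4533576 , -0.52047011, -0.34463649])}
```

The moment of -0.34 N m shows the latch at its end stop. I'll release, rise and look.

>>> {"api": "play_rows", "payload": {"commands": [{"x":0,"y":0,"z":0,"wx":0,"wy":0,"wz":1.0,"grip":0.0},{"x":0,"y":0,"z":0,"wx":0,"wy":0,"wz":0,"grip":0.4},{"x":0,"y":0,"z":0,"wx":0,"wy":0,"wz":0,"grip":0.5},{"x":0,"y":0,"z":0,"wx":0,"wy":0,"wz":0,"grip":0.5},{"x":0,"y":0,"z":-0.03,"wx":0,"wy":0,"wz":0,"grip":0.5},{"x":0,"y":0,"z":-0.05,"wx":0,"wy":0,"wz":0.5,"grip":0.5},{"x":0,"y":0,"z":-0.06,"wx":0,"wy":0,"wz":0,"grip":0.5},{"x":0,"y":0.04,"z":0,"wx":0,"wy":0,"wz":0,"grip":0.5},{"x":0,"y":0.035,"z":0,"wx":0,"wy":0,"wz":0,"grip":0.5},{"x":0,"y":0,"z":0,"wx":0,"wy":0,"wz":0,"grip":0.5},{"x":0,"y":0,"z":0,"wx":0,"wy":0,"wz":0,"grip":0.5}], "squeeze": 25}}

```text
clock: 7.82
eef_pos: [549.7, 49.0, 242.0]
eef_rot: [-3.141, -0.0, 1.562]
wrist_force: [0.3, 0.6, -0.4]
finger_gap: 46.9
```

```bash
python3 - <<'E'
from h import *; import cv2
s=manip.read_state(); print({k:s[k] for k in("clock","joints","eef_pos","eef_rot","finger_gap","wrist_force","moment")})
p,d=manip.camera("wrist"); cv2.imwrite("pics/w7.png",p[:,:,::-1]);np.save("pics/w7.npy",d)
E
```

```text
{'clock': 7.825, 'joints': array([2.25596959e-02, 2.67776207e-01, 1.43053384e+00, 7.50496071e-05,
       1.44412877e+00, 3.12214756e-02]), 'eef_pos': array([549.69134139,  49.03394696, 241.97150837]), 'eef_rot': array([-3.14074458e+00, -4.79898048e-05,  1.56212501e+00]), 'finger_gap': 46.87347620758062, 'wrist_force': array([ 0.28546665,  0.60040284, -0.36022802]), 'moment': array([-0.06773004, -0.1146968 , -0.04342574])}
```

View pics/w7.png

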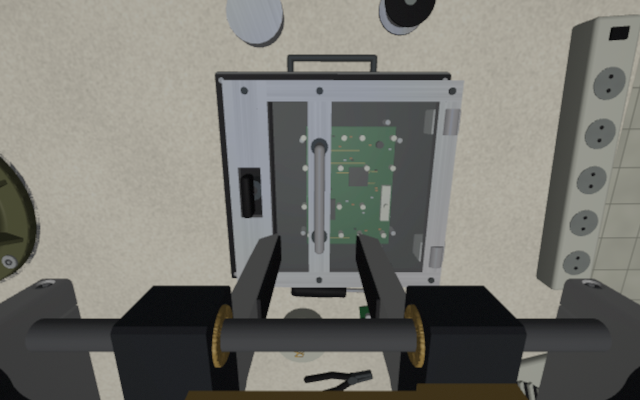

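The wing, at (248,175–217), lies parallel to the slot. The handle bar is vertical in the picture at column 320, rows 145–250. I'll measure both.

```bash
python3 - <<'E'
from h import *
s=manip.read_state()
for n,u,v,h in [("bar1",320,150,151),("bar2",320.5,243,151),("wA",248,178,138.5),("wB",248,214,138.5),("hingeL",452,122,115),("hingeR",437,257,115),("scrF",244,91,115),("scrB",452,91,115),("scrB2",432,280,115),("scrM",319.5,91,115),("scrM2",319,280,115)]: print(n,wray(s,u,v,h).round(1))
d=np.load("pics/w7.npy");i=manip.camera_info("wrist");K=i["intrinsics"];T=i["tool_from_camera"];R=Rn.from_euler("xyz",s["eef_rot"]).as_matrix()
for v in (170,200,230):
  for u in (317,320,323):
    z=d[v,u]; c=np.array([(u-K[0,2])/K[0,0]*z,-(v-K[1,2])/K[1,1]*z,-z,1]); print(u,v,(R@(T@c)[:3]+s["eef_pos"]).round(1))
E
```

```text
bar1 [553.3  97.5 151. ]
bar2 [553.3   4.  151. ]
wA [481.4  69.1 138.5]
wB [478.8  31.5 138.5]
hingeL [688.9 121.3 115. ]
hingeR [688.2 -29.6 115. ]
scrF [478.  152.7 115. ]
scrB [685.6 151.2 115. ]
scrB2 [685.1 -59.3 115. ]
scrM [553.4 152.2 115. ]
scrM2 [551.5 -58.3 115. ]
317 170 [550.4  79.4 154.9]
320 170 [553.2  79.5 156. ]
323 170 [556.1  79.1 153.6]
317 200 [550.2  50.3 154.8]
320 200 [553.1  50.5 155.9]
323 200 [556.  50. 154.]
317 230 [549.9  19.7 155.4]
320 230 [552.9  19.9 156. ]
323 230 [555.9  19.4 154.6]
```

>>> {"api": "play_rows", "payload": {"commands": [{"x":0.001,"y":0.0013,"z":0.04,"wx":0,"wy":0,"wz":0,"grip":0.5},{"x":0,"y":0,"z":0.05,"wx":0,"wy":0,"wz":0,"grip":0.5},{"x":0,"y":0,"z":0.028,"wx":0,"wy":0,"wz":0,"grip":0.5},{"x":0,"y":0,"z":0.012,"wx":0,"wy":0,"wz":0,"grip":0.4},{"x":0,"y":0,"z":0,"wx":0,"wy":0,"wz":0,"grip":0.2},{"x":0,"y":0,"z":0,"wx":0,"wy":0,"wz":0,"grip":0},{"x":0,"y":0,"z":0,"wx":0,"wy":0,"wz":0,"grip":0},{"x":0,"y":0,"z":0,"wx":0,"wy":0,"wz":0,"grip":0},{"x":0,"y":0,"z":0,"wx":0,"wy":0,"wz":0,"grip":0}], "squeeze": 25}}

```text
clock: 9.0
eef_pos: [550.6, 50.0, 113.2]
eef_rot: [-3.14, 0.0, 1.562]
wrist_force: [-12.4, 0.7, 9.3]
finger_gap: 9.6
```

```bash
python3 - <<'E'
from h import *; import cv2
s=manip.read_state(); print({k:s[k] for k in("clock","joints","eef_pos","eef_rot","finger_gap","wrist_force","moment")})
p,d=manip.camera("wrist"); cv2.imwrite("pics/w8.png",p[:,:,::-1]);np.save("pics/w8.npy",d)
E
```

```text
{'clock': 9.0, 'joints': array([2.43030558e-02, 3.76247787e-01, 1.59390845e+00, 2.81807658e-05,
       1.17349152e+00, 3.29691722e-02]), 'eef_pos': array([550.59819011,  50.00222475, 113.21034429]), 'eef_rot': array([-3.13953782e+00,  4.17933427e-05,  1.56211932e+00]), 'finger_gap': 9.614964552338684, 'wrist_force': array([-12.39933897,   0.67534454,   9.25859092]), 'moment': array([-0.06784546,  2.23844075, -0.01895259])}
```

View pics/w8.png

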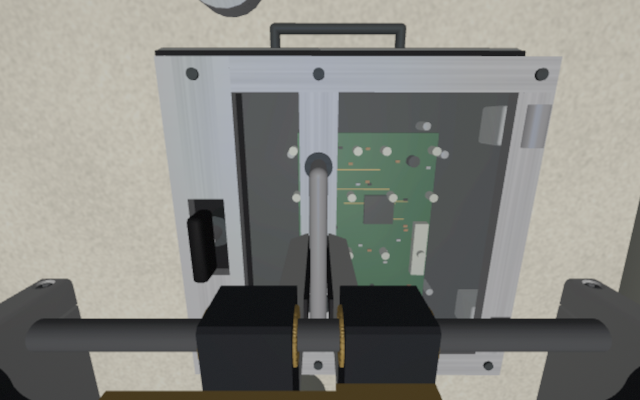

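The bar is between the pads with a gap of 9.6, against the 10 mm bar. I'll relieve the side load and work out the arc, with the tool leaning 20° by the end for clearance.

>>> {"api": "play_rows", "payload": {"commands": [{"x":0,"y":-0.0015,"z":-0.001,"wx":0,"wy":0,"wz":0,"grip":0},{"x":0,"y":0,"z":0,"wx":0,"wy":0,"wz":0,"grip":0}], "squeeze": 30}}

```text
clock: 9.3
eef_pos: [550.6, 50.0, 113.4]
eef_rot: [3.14, -0.0, 1.562]
wrist_force: [4.5, 0.8, -6.0]
finger_gap: 8.9
```

```bash
cat > arc.py <<'E'
import numpy as np
def rows(th,ph,L=39):
    out=[]
    def st(t,p):
        t,p=np.radians([t,p]);B=np.array([-135*np.cos(t)+41*np.sin(t),135*np.sin(t)+41*np.cos(t)])
        return B+L*np.array([-np.sin(p),-np.cos(p)])
    for k in range(len(th)-1):
        d=st(th[k+1],ph[k+1])-st(th[k],ph[k]);p=np.radians(ph[k])
        out.append((round(d@[np.cos(p),-np.sin(p)]/1000,4),round(d@[-np.sin(p),-np.cos(p)]/1000,4),round(ph[k+1]-ph[k],2)))
    return out
E
python3 - <<'E'
from arc import *
th=[0,1,3]+[3+2.5*k for k in range(1,23)]+[59.2,60]; th=np.array(th,float); ph=th/3
for t,r in zip(th[1:],rows(th,ph)): print(t,r)
E
```

```text
1.0 (np.float64(0.0005), np.float64(-0.0024), np.float64(0.33))
3.0 (np.float64(0.0011), np.float64(-0.0047), np.float64(0.67))
5.5 (np.float64(0.0016), np.float64(-0.0058), np.float64(0.83))
8.0 (np.float64(0.0017), np.float64(-0.0057), np.float64(0.83))
10.5 (np.float64(0.0019), np.float64(-0.0057), np.float64(0.83))
13.0 (np.float64(0.002), np.float64(-0.0056), np.float64(0.83))
15.5 (np.float64(0.0022), np.float64(-0.0055), np.float64(0.83))
18.0 (np.float64(0.0024), np.float64(-0.0054), np.float64(0.83))
20.5 (np.float64(0.0025), np.float64(-0.0053), np.float64(0.83))
23.0 (np.float64(0.0027), np.float64(-0.0052), np.float64(0.83))
25.5 (np.float64(0.0028), np.float64(-0.0051), np.float64(0.83))
28.0 (np.float64(0.003), np.float64(-0.005), np.float64(0.83))
30.5 (np.float64(0.0031), np.float64(-0.0049), np.float64(0.83))
33.0 (np.float64(0.0033), np.float64(-0.0048), np.float64(0.83))
35.5 (np.float64(0.0034), np.float64(-0.0047), np.float64(0.83))
38.0 (np.float64(0.0035), np.float64(-0.0046), np.float64(0.83))
40.5 (np.float64(0.0037), np.float64(-0.0045), np.float64(0.83))
43.0 (np.float64(0.0038), np.float64(-0.0043), np.float64(0.83))
45.5 (np.float64(0.0039), np.float64(-0.0042), np.float64(0.83))
48.0 (np.float64(0.004), np.float64(-0.0041), np.float64(0.83))
50.5 (np.float64(0.0042), np.float64(-0.0039), np.float64(0.83))
53.0 (np.float64(0.0043), np.float64(-0.0038), np.float64(0.83))
55.5 (np.float64(0.0044), np.float64(-0.0037), np.float64(0.83))
58.0 (np.float64(0.0045), np.float64(-0.0035), np.float64(0.83))
59.2 (np.float64(0.0022), np.float64(-0.0016), np.float64(0.4))
60.0 (np.float64(0.0015), np.float64(-0.0011), np.float64(0.27))
```

>>> {"api": "play_rows", "payload": {"commands": [{"x":0,"y":0.0005,"z":-0.0024,"wx":0.33,"wy":0,"wz":0,"grip":0},{"x":0,"y":0.0011,"z":-0.0047,"wx":0.67,"wy":0,"wz":0,"grip":0},{"x":0,"y":0.0016,"z":-0.0058,"wx":0.83,"wy":0,"wz":0,"grip":0},{"x":0,"y":0.0017,"z":-0.0057,"wx":0.83,"wy":0,"wz":0,"grip":0},{"x":0,"y":0.0019,"z":-0.0057,"wx":0.83,"wy":0,"wz":0,"grip":0}], "squeeze": 30}}

```text
clock: 9.93
eef_pos: [557.6, 49.9, 137.2]
eef_rot: [-3.08, 0.0, 1.562]
wrist_force: [6.2, 1.1, -10.4]
finger_gap: 9.0
```

```bash
python3 - <<'E'
from h import *; import cv2
s=manip.read_state(); print({k:s[k] for k in("clock","joints","eef_pos","eef_rot","finger_gap","wrist_force","moment")})
p,d=manip.camera("scene"); cv2.imwrite("pics/s9.png",cv2.resize(p[100:290,240:460,::-1],(695,600),interpolation=cv2.INTER_CUBIC))
E
```

```text
{'clock': 9.925, 'joints': array([0.02278152, 0.40329888, 1.49787645, 0.00199325, 1.3019055 ,
       0.03101653]), 'eef_pos': array([557.64732419,  49.87477557, 137.2243456 ]), 'eef_rot': array([-3.08007501e+00,  2.11091741e-05,  1.56197334e+00]), 'finger_gap': 8.977522087361486, 'wrist_force': array([  6.19630741,   1.08928036, -10.39853161]), 'moment': array([-0.01994059, -1.19262306, -0.03905192])}
```

View pics/s9.png

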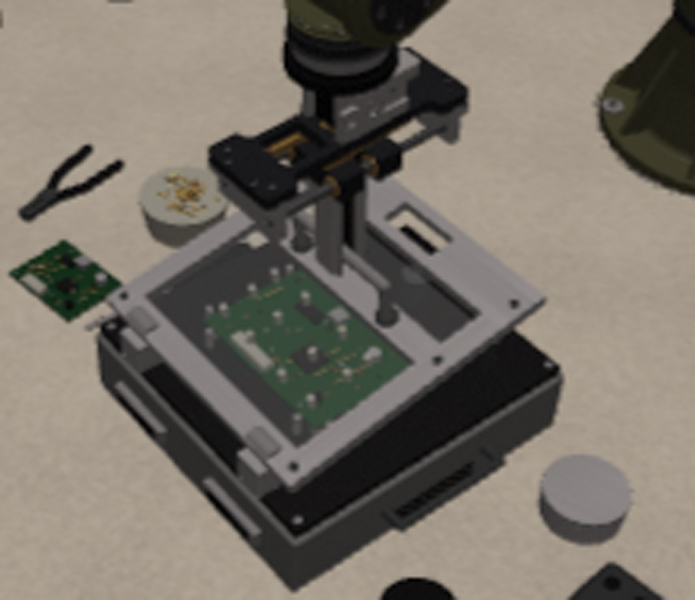

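The gate is rising and the wing has passed through the slot. Forces are low, so I'll continue.

>>> {"api": "play_rows", "payload": {"commands": [{"x":0,"y":0.002,"z":-0.0056,"wx":0.83,"wy":0,"wz":0,"grip":0},{"x":0,"y":0.0022,"z":-0.0055,"wx":0.83,"wy":0,"wz":0,"grip":0},{"x":0,"y":0.0024,"z":-0.0054,"wx":0.83,"wy":0,"wz":0,"grip":0},{"x":0,"y":0.0025,"z":-0.0053,"wx":0.83,"wy":0,"wz":0,"grip":0},{"x":0,"y":0.0027,"z":-0.0052,"wx":0.83,"wy":0,"wz":0,"grip":0},{"x":0,"y":0.0028,"z":-0.0051,"wx":0.83,"wy":0,"wz":0,"grip":0},{"x":0,"y":0.003,"z":-0.005,"wx":0.83,"wy":0,"wz":0,"grip":0}], "squeeze": 30}}

```text
clock: 10.85
eef_pos: [578.7, 49.7, 172.8]
eef_rot: [-2.978, 0.0, 1.562]
wrist_force: [-3.8, -0.0, -4.1]
finger_gap: 9.1
```

>>> {"api": "play_rows", "payload": {"commands": [{"x":0,"y":0.0031,"z":-0.0049,"wx":0.83,"wy":0,"wz":0,"grip":0},{"x":0,"y":0.0033,"z":-0.0048,"wx":0.83,"wy":0,"wz":0,"grip":0},{"x":0,"y":0.0034,"z":-0.0047,"wx":0.83,"wy":0,"wz":0,"grip":0},{"x":0,"y":0.0035,"z":-0.0046,"wx":0.83,"wy":0,"wz":0,"grip":0},{"x":0,"y":0.0037,"z":-0.0045,"wx":0.83,"wy":0,"wz":0,"grip":0},{"x":0,"y":0.0038,"z":-0.0043,"wx":0.83,"wy":0,"wz":0,"grip":0},{"x":0,"y":0.0039,"z":-0.0042,"wx":0.83,"wy":0,"wz":0,"grip":0}], "squeeze": 30}}

```text
clock: 11.72
eef_pos: [609.4, 49.4, 200.1]
eef_rot: [-2.877, 0.0, 1.562]
wrist_force: [-7.1, -1.9, 3.4]
finger_gap: 9.0
```

```bash
python3 - <<'E'
from h import *; import cv2
s=manip.read_state(); print({k:s[k] for k in("clock","joints","eef_pos","eef_rot","finger_gap","wrist_force","moment")})
# angle from tool pose
ph=np.pi-abs(s["eef_rot"][0])
B=np.array([s["eef_pos"][0]+39*np.sin(ph),s["eef_pos"][2]+39*np.cos(ph)])
v=B-[685.6,110+1.3]; print(B,np.hypot(*v),np.degrees(np.arctan2(v[1],-v[0])-np.arctan2(41,135)))
p,d=manip.camera("scene"); cv2.imwrite("pics/s10.png",cv2.resize(p[60:290,200:460,::-1],(678,600),interpolation=cv2.INTER_CUBIC))
E
```

```text
{'clock': 11.725, 'joints': array([0.0176898 , 0.616469  , 1.05698457, 0.00689794, 1.73267902,
       0.02667928]), 'eef_pos': array([609.38683602,  49.36701232, 200.06134212]), 'eef_rot': array([-2.87696342e+00,  1.15641333e-04,  1.56202828e+00]), 'finger_gap': 8.99709685554025, 'wrist_force': array([-7.12407801, -1.91114313,  3.39020163]), 'moment': array([-0.32000264,  1.51129848,  0.05221364])}
[619.58734147 237.70373429] 142.60285806914865 45.53105784809112
```

View pics/s10.png

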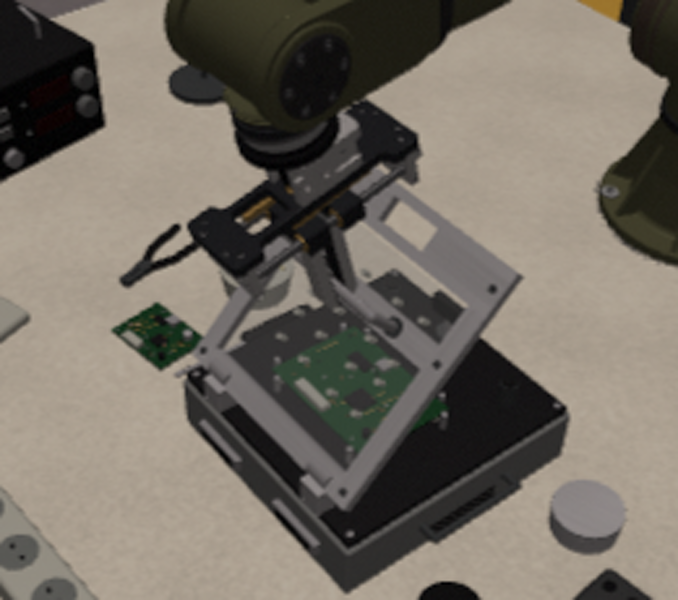

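At 45.5° everything is clean and radius error is 1.5 mm. I'll finish the arc.

>>> {"api": "play_rows", "payload": {"commands": [{"x":0,"y":0.004,"z":-0.0041,"wx":0.83,"wy":0,"wz":0,"grip":0},{"x":0,"y":0.0042,"z":-0.0039,"wx":0.83,"wy":0,"wz":0,"grip":0},{"x":0,"y":0.0043,"z":-0.0038,"wx":0.83,"wy":0,"wz":0,"grip":0},{"x":0,"y":0.0044,"z":-0.0037,"wx":0.83,"wy":0,"wz":0,"grip":0},{"x":0,"y":0.0045,"z":-0.0035,"wx":0.83,"wy":0,"wz":0,"grip":0},{"x":0,"y":0.0022,"z":-0.0016,"wx":0.4,"wy":0,"wz":0,"grip":0},{"x":0,"y":0.0015,"z":-0.0011,"wx":0.27,"wy":0,"wz":0,"grip":0},{"x":0,"y":0,"z":0,"wx":0,"wy":0,"wz":0,"grip":0},{"x":0,"y":0,"z":0,"wx":0,"wy":0,"wz":0,"grip":0}], "squeeze": 30}}

```text
clock: 12.9
eef_pos: [639.9, 49.0, 214.4]
eef_rot: [-2.795, 0.0, 1.562]
wrist_force: [-6.6, -2.0, 9.5]
finger_gap: 8.8
```

```bash
python3 - <<'E'
from h import *; import cv2
s=manip.read_state(); print({k:s[k] for k in("clock","joints","eef_pos","eef_rot","finger_gap","wrist_force","moment")})
ph=np.pi-abs(s["eef_rot"][0])
B=np.array([s["eef_pos"][0]+39*np.sin(ph),s["eef_pos"][2]+39*np.cos(ph)])
v=B-[685.6,110+1.3]; print(B,np.hypot(*v),np.degrees(np.arctan2(v[1],-v[0])-np.arctan2(41,135)))
p,d=manip.camera("scene"); cv2.imwrite("pics/s11.png",cv2.resize(p[60:290,200:460,::-1],(678,600),interpolation=cv2.INTER_CUBIC)); np.save("pics/s11.npy",d)
p,d=manip.camera("wrist"); cv2.imwrite("pics/w11.png",p[:,:,::-1]); np.save("pics/w11.npy",d)
p,d=manip.camera("top"); cv2.imwrite("pics/t11.png",cv2.resize(p[120:290,170:480,::-1],(800,439),interpolation=cv2.INTER_CUBIC)); np.save("pics/t11.npy",d)
E
```

```text
{'clock': 12.9, 'joints': array([0.01570171, 0.7584457 , 0.81295953, 0.00875259, 1.91625814,
       0.02611915]), 'eef_pos': array([639.8935752 ,  49.04819312, 214.37508786]), 'eef_rot': array([-2.79541571e+00,  1.08883243e-04,  1.56192241e+00]), 'finger_gap': 8.802477351585239, 'wrist_force': array([-6.64058524, -1.98817884,  9.47402566]), 'moment': array([-0.37082603,  1.53944355,  0.12724347])}
[653.12643276 251.06148153] 143.48450888500346 60.025695968990306
```

View pics/s11.png

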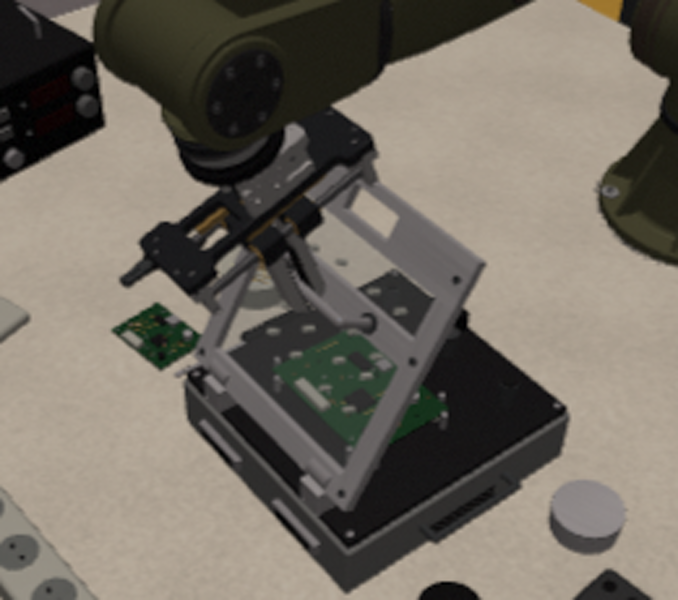

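View pics/w11.png

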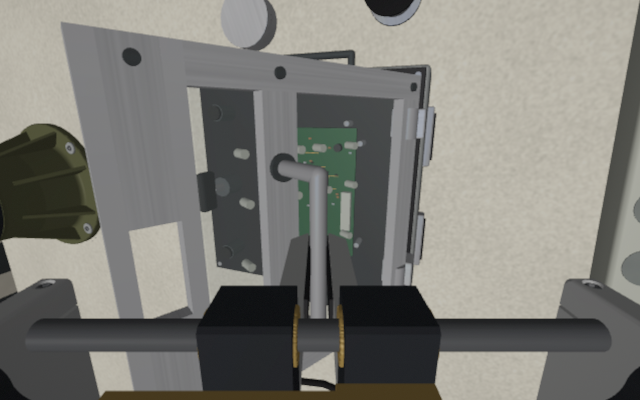

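View pics/t11.png

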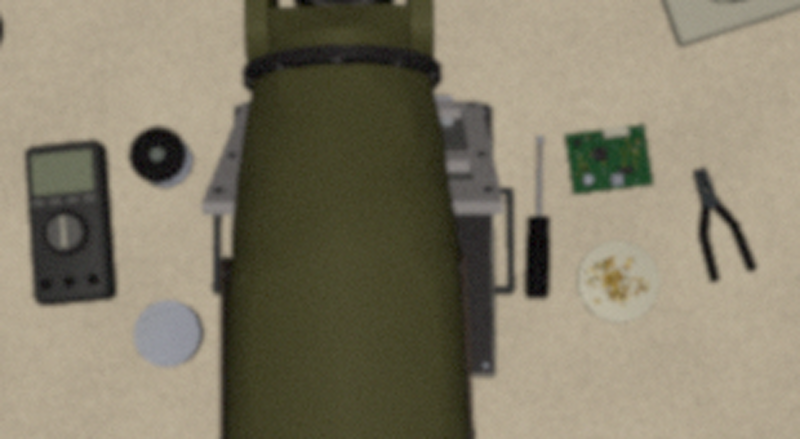

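The gate is up and the bar is still in the pads; board and bystanders look unmoved. I'll measure the angle independently from the wrist depth on the rails.

```bash
python3 - <<'E'
from h import *
s=manip.read_state(); d=np.load("pics/w11.npy");i=manip.camera_info("wrist");K=i["intrinsics"];T=i["tool_from_camera"];R=Rn.from_euler("xyz",s["eef_rot"]).as_matrix()
def pt(u,v):
    z=d[v,u]; c=np.array([(u-K[0,2])/K[0,0]*z,-(v-K[1,2])/K[1,1]*z,-z,1]); return R@(T@c)[:3]+s["eef_pos"]
pts=[pt(u,v) for u in range(110,180,5) for v in range(60,210,8)]+[pt(u,v) for u in range(265,292,4) for v in range(100,145,6)]
P=np.array(pts);c=P.mean(0);U,S,V=np.linalg.svd(P-c);n=V[2]*np.sign(V[2][2]);r=(P-c)@n
P=P[abs(r)<4];c=P.mean(0);U,S,V=np.linalg.svd(P-c);n=V[2]*np.sign(V[2][2])
print("wrist n",n,len(P),"rms",S[2]/len(P)**.5,"angle",np.degrees(np.arctan2(np.hypot(n[0],n[1]),n[2])),"hinge dist (exp 5)",(c-[685.6,48,110])@n)
# scene camera: front rail & right-side strut points
d2=np.load("pics/s11.npy");i=manip.camera_info("scene");K=i["intrinsics"];Ti=np.linalg.inv(i["camera_from_world"])
k=260/678
def sp(uz,vz):
    u,v=int(round(200+uz*k)),int(round(60+vz*k)); z=d2[v,u]
    return (Ti@np.array([(u-K[0,2])/K[0,0]*z,-(v-K[1,2])/K[1,1]*z,-z,1]))[:3]
A=np.array([sp(*q) for q in [(430,240),(440,270),(455,262),(420,225),(430,320),(412,375),(385,425),(360,470),(345,485),(400,400),(390,335),(300,455),(260,405),(235,378)]])
c=A.mean(0);U,S,V=np.linalg.svd(A-c);n=V[2]*np.sign(V[2][2]);r=(A-c)@n;print(A.round(0).tolist(),r.round(1))
A=A[abs(r)<4];c=A.mean(0);U,S,V=np.linalg.svd(A-c);n=V[2]*np.sign(V[2][2]);print("scene n",n,"angle",np.degrees(np.arctan2(np.hypot(n[0],n[1]),n[2])),len(A))
E
```

```text
wrist n [ 0.85958394 -0.01624767  0.51073619] 281 rms 0.7060103456999904 angle 59.28712047350601 hinge dist (exp 5) 5.219932937611783
[[578.0, 116.0, 302.0], [584.0, 137.0, 288.0], [578.0, 143.0, 299.0], [575.0, 101.0, 307.0], [603.0, 149.0, 256.0], [627.0, 159.0, 218.0], [651.0, 159.0, 177.0], [675.0, 157.0, 136.0], [687.0, 152.0, 120.0], [638.0, 158.0, 198.0], [619.0, 124.0, 232.0], [691.0, 97.0, 112.0], [685.0, 33.0, 116.0], [686.0, -6.0, 118.0]] [ 1.2 -1.1 -0.5  1.1 -1.4  0.4 -0.2 -0.6  1.3 -0.6  0.6  1.1 -1.4  0. ]
scene n [ 0.85958485 -0.00296337  0.51098444] angle 59.2705750331098 14
```

Both cameras give about 59.3°. I'll nudge 0.7° up along the arc.

>>> {"api": "play_rows", "payload": {"commands": [{"x":0,"y":0.0013,"z":-0.0015,"wx":0,"wy":0,"wz":0,"grip":0},{"x":0,"y":0,"z":0,"wx":0,"wy":0,"wz":0,"grip":0},{"x":0,"y":0,"z":0,"wx":0,"wy":0,"wz":0,"grip":0},{"x":0,"y":0,"z":0,"wx":0,"wy":0,"wz":0,"grip":0}], "squeeze": 35}}

```text
clock: 13.55
eef_pos: [641.5, 49.0, 214.8]
eef_rot: [-2.795, 0.0, 1.562]
wrist_force: [-4.8, -1.2, 5.7]
finger_gap: 9.1
```

```bash
cat > ang.py <<'E'
from h import *
def wang():
    s=manip.read_state(); p,d=manip.camera("wrist");i=manip.camera_info("wrist");K=i["intrinsics"];T=i["tool_from_camera"];R=Rn.from_euler("xyz",s["eef_rot"]).as_matrix()
    def pt(u,v):
        z=d[v,u]; c=np.array([(u-K[0,2])/K[0,0]*z,-(v-K[1,2])/K[1,1]*z,-z,1]); return R@(T@c)[:3]+s["eef_pos"]
    P=np.array([pt(u,v) for u in range(110,180,5) for v in range(60,210,8)]+[pt(u,v) for u in range(265,292,4) for v in range(100,145,6)])
    for _ in range(2):
        c=P.mean(0);U,S,V=np.linalg.svd(P-c);n=V[2]*np.sign(V[2][2]);P=P[abs((P-c)@n)<3]
    print(s["clock"],s["eef_pos"].round(1),s["wrist_force"].round(1),s["finger_gap"],np.abs(s["qd"]).max(),"angle",np.degrees(np.arctan2(np.hypot(n[0],n[1]),n[2])))
    return p
E
python3 - <<'E'
from ang import *; import cv2
wang(); p=wang(); cv2.imwrite("pics/w12.png",p[:,:,::-1])
p,d=manip.camera("scene"); cv2.imwrite("pics/s12.png",p[:,:,::-1])
E
```

```text
13.55 [641.5  49.  214.8] [-4.8 -1.2  5.7] 9.050556525581612 0.0012663908168253262 angle 60.56223272279709
13.6 [641.5  49.  214.8] [-4.2 -1.5  6.4] 8.939354517506084 0.0012781703535822018 angle 59.93914815610329
```

View pics/s12.png

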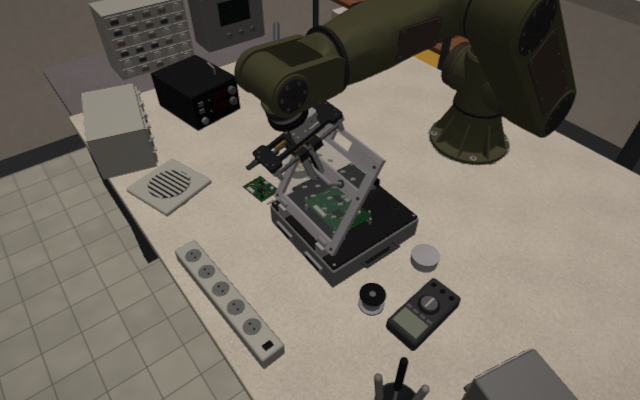

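The gate reads 60.6° and 59.9° in two looks, and the arm is still. The board is in its nest and nothing else has moved. I'll sign off.

```bash
python3 -c "
from cell import manip
print(manip.sign_off())"
```

```text
the job is handed in; nothing more can be done
None
```

The latch wing is turned in line with the slot, and the gripper is holding the gate at about 60°. I handed the job in at about 13.7 s. I turned the wing about 60° counter-clockwise to its end stop, let it go, gripped the handle bar and raised the gate along its arc.

**Last checks**
- **Angle:** depth fits of the gate from two cameras gave 59.3°, so I nudged it up. Two more looks from the wrist camera then gave 60.6° and 59.9°, so a reading is only good to about half a degree. The angle worked out from the arm's own pose already read 60.0° before the nudge, so it disagrees by about 0.7°.
- **Grip:** the pads hold the bar at about 9 mm opening with 35 N set. The arm was still, and the wrist force was under 10 N.
- **Surroundings:** the board looks to be in its nest. In the pictures, none of the other things on the bench appear to have moved.

**Problems on the way**
- **Missed first grip:** the fingers first shut just above the wing without touching it. The real fingertips sit about 20 mm short of the reported TCP, so I went lower and allowed for that from then on.
- **Small disagreements:** the top and wrist cameras differed by 2–4 mm in x. The arc came out about 2 mm wide in radius, with side loads up to about 16 N.

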